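# Put the grinding wheels back in their own cradles

### The job

The three spare grinding wheels have been put back in each other's cradles: move them so that each wheel stands upright, fully down, in the cradle of its own colour, with the dark grey cradle, which you may use as a free spot on the way, empty again at the end. Grinding wheels crack easily, so set each one down without dropping it or toppling it, and do not knock one wheel against another. Leave the spanner, the dresser and the parts tray where they are.

Things in the scene. Friction and masses are not known exactly. Their poses are not given: they have to be found in the camera images.
- wheel_white: White grinding wheel (blue label disc). 125 mm diameter, 20 mm thick, flat faces, 13 mm bore, about 0.5 kg. Stands on edge, at the start in a cradle not its own. Origin at the disc's centre; its y axis is the axle (x and z turn as it rolls). Seated, its centre is 72 mm and its top 134.5 mm above the bench. Pinch the rim across its thickness from above.
- wheel_green: Dark green grinding wheel (pale label disc). 125 mm diameter, 20 mm thick, flat faces, 13 mm bore, about 0.5 kg. Stands on edge, at the start in a cradle not its own. Origin at the disc's centre; its y axis is the axle (x and z turn as it rolls). Seated, its centre is 72 mm and its top 134.5 mm above the bench. Pinch the rim across its thickness from above.
- wheel_pink: Pink grinding wheel (pale label disc). 125 mm diameter, 20 mm thick, flat faces, 13 mm bore, about 0.5 kg. Stands on edge, at the start in a cradle not its own. Origin at the disc's centre; its y axis is the axle (x and z turn as it rolls). Seated, its centre is 72 mm and its top 134.5 mm above the bench. Pinch the rim across its thickness from above.
- cradle_white: White sheet-steel wheel cradle. Fixed. Base 130 (x) x 74 (y) x 4 mm; two cheeks 86 mm long along x, 30 mm apart, upright to 54 mm height, then flared to 66 mm, mouth 45 mm wide. Two sloping rubber pads inside centre the wheel along x. Origin under its centre, on the bench. Seated wheel: centre 72 mm above the origin, axle along y, either way round. Any wheel fits.
- cradle_green: Green sheet-steel wheel cradle. Fixed. Base 130 (x) x 74 (y) x 4 mm; two cheeks 86 mm long along x, 30 mm apart, upright to 54 mm height, then flared to 66 mm, mouth 45 mm wide. Two sloping rubber pads inside centre the wheel along x. Origin under its centre, on the bench. Seated wheel: centre 72 mm above the origin, axle along y, either way round. Any wheel fits.
- cradle_pink: Pink sheet-steel wheel cradle. Fixed. Base 130 (x) x 74 (y) x 4 mm; two cheeks 86 mm long along x, 30 mm apart, upright to 54 mm height, then flared to 66 mm, mouth 45 mm wide. Two sloping rubber pads inside centre the wheel along x. Origin under its centre, on the bench. Seated wheel: centre 72 mm above the origin, axle along y, either way round. Any wheel fits.
- cradle_bare: Dark grey, unmarked sheet-steel wheel cradle, the spare one, empty at the start. Fixed. Base 130 (x) x 74 (y) x 4 mm; two cheeks 86 mm long along x, 30 mm apart, upright to 54 mm height, then flared to 66 mm, mouth 45 mm wide. Two sloping rubber pads inside centre the wheel along x. Origin under its centre, on the bench. Seated wheel: centre 72 mm above the origin, axle along y, either way round. Any wheel fits.
- spanner: Bystander: steel open-ended spanner, 190 mm long, lying on the bench beyond the cradles. Origin under its middle, x along it.
- dresser: Bystander: wheel dresser with a red round handle and dark steel head with star discs, 220 mm long, 40 mm high, lying on the bench beyond the cradles. x along the handle towards the head.
- tray: Bystander: black open parts tray with steel offcuts, 150 x 110 x 45 mm, on the bench to the left of the cradles. Origin under its centre.

How it is judged:
At the end, for the whole second after the job is handed in: Each wheel rests, released, in the cradle of its own colour: its centre within 10 mm of the seated place along each axis of the cradle (72 mm above the bench), its axle within 0.27 rad of the cradle's y axis, at rest. The dark grey cradle is thereby empty (x of wheel_white in the frame of cradle_white between -0.01 and 0.01 m and y of wheel_white in the frame of cradle_white between -0.01 and 0.01 m and z of wheel_white in the frame of cradle_white between 0.062 and 0.082 m and angle between the y axis of wheel_white and the y axis of cradle_white, either way round below 0.27 rad and linear speed of each of wheel_white, wheel_green, wheel_pink below 0.02 m/s and angular speed of each of wheel_white, wheel_green, wheel_pink below 0.15 rad/s and x of wheel_green in the frame of cradle_green between -0.01 and 0.01 m and y of wheel_green in the frame of cradle_green between -0.01 and 0.01 m and z of wheel_green in the frame of cradle_green between 0.062 and 0.082 m and angle between the y axis of wheel_green and the y axis of cradle_green, either way round below 0.27 rad and x of wheel_pink in the frame of cradle_pink between -0.01 and 0.01 m and y of wheel_pink in the frame of cradle_pink between -0.01 and 0.01 m and z of wheel_pink in the frame of cradle_pink between 0.062 and 0.082 m and angle between the y axis of wheel_pink and the y axis of cradle_pink, either way round below 0.27 rad); the robot touches nothing.
It fails at once if a wheel drops or topples (moves faster than 0.5 m/s while not held) ((linear speed of wheel_white above 0.5 m/s and contact force between the fingers and wheel_white below 0.3 N) or (linear speed of wheel_green above 0.5 m/s and contact force between the fingers and wheel_green below 0.3 N) or (linear speed of wheel_pink above 0.5 m/s and contact force between the fingers and wheel_pink below 0.3 N)).
It fails at once if two wheels knock against each other (over 3 N) (contact force between wheel_white and wheel_green above 3 N or contact force between wheel_green and wheel_pink above 3 N or contact force between wheel_pink and wheel_white above 3 N).
It fails at once if the spanner, the dresser or the tray is shifted by more than 25 mm (distance of any of spanner, dresser, tray from where it was at the start of the episode above 0.025 m).
It also fails if it takes over 112 s, if anything falls off the work surface, if the arm or the gripper's body presses on something with over 40 N, if the wrist force passes 120 N, or if a joint passes its speed limit or range.

### The arm

A 6-joint arm with a two-finger parallel gripper is mounted at the origin on the work surface. World frame = base frame: x ahead of the robot, y to its left, z up, the work surface at z = 0. Lengths are in m, angles in rad, forces in N, time in s.
With the tool pointing down it reaches from about 0.35 to 0.975 m from the base axis. Payload 7.1 kg.
Tool frame: the origin (TCP) lies midway between the tips of the shut fingers; the grasp point (between the pads) lies behind it (robot.grip_depth is the z of the grasp point in the tool frame, in m); z points along the fingers, y is the line along which they close (so a half turn about z gives the same grasp; the last joint's range is limited). The gripper opens to 88 mm and grips with 3 to 60 N. Pads are 20 mm wide; open, the fingers measure 115 mm over their backs; the gripper's body (75 mm by 178 mm) begins 61 mm behind the grasp point.
Start: joints at [-0.019, 0.423, 1.63, -0, 1.089, -0.019], TCP at [0.625, 0, 0.223] pointing down, gripper open.
Joint ranges: [-3, 3], [-0.9, 2.11], [0.09, 2.58], [-1.31, 4.45], [0.11, 2.69], [-2.54, 2.54]. Speed limits (rad/s): [2.39, 2.39, 3.01, 3.14, 3.14, 3.14].

### API

Orientations are given as a 3x3 rotation matrix whose columns are the frame's x, y, z axes.
In Python, from plant import telemetry, get_image, camera_info, job_done, robot gives the robot as it stands.
- The arm moves only by the shell command python3 -m jog 'ROWS'. ROWS is a JSON object of lists of equal length, an entry for each row: "grip": the opening in per cent of the stroke, from 0 (shut) to 100 (fully open); "xyz": the shift along the tool's x, y, z in mm, a list of three; "turn": the turn, a rotation vector about the tool's x, y, z in rad, a list of three. In form: {"grip": [grip, ...], "xyz": [[tx, ty, tz], ...], "turn": [[wx, wy, wz], ...]}. A call has 1 to 20 rows; each row is the pose to reach, as a shift and turn from the pose commanded when the call began, along the tool's axes at that moment; what a row does not reach only later rows make up. A row lasts 1/10 s, in which the tool goes at most 50 mm and 8.59 degrees, less where a joint would pass 70% of its speed; a pose out of reach is approached as far as the arm can. A call with a gripper value outside its range is refused whole. The fingers move at their own pace and stop on an object; the grip force is fixed at half the most. Time passes only in rows, so rows that repeat a pose let the fingers close. It gives the time, the measured TCP pose, the force, the opening and the grip force at its end, in the units of the state.
- telemetry.observe(): the state, without advancing time (a new reading comes with each control period).
- get_image(name): name is "scene" or "side" or "wrist"; returns the picture (420x560x3 uint8, blue, green, red); there is no depth.
- camera_info(name): a dict with "fx", "fy", "cx", "cy" (pixels), "position" and "attitude" of the camera in the world. Camera axes: x right, y down, z forward; pixel columns grow to the right and rows downward; lengths in m; the calibration is good to about 2 mm. The wrist camera is an equidistant fisheye: a pixel r from the principal point sees the ray r / f radians off the axis. A picture is of the moment at which its call begins: read the wrist's pose just before it. camera_info takes no time and is no camera call; for the wrist camera it gives the pose at the moment of the call.
- job_done(): hands the job in; it is judged then, once.
The state is a dict: "time": time; "joint_pos": joint angles; "dq": joint speeds; "tau": joint torques, N m; "position": TCP position; "tcp_rot": TCP orientation; "ft_force": force on the tool from outside, world axes, zero at the start; "torque": the same for the moment, N m; "grip_width": opening from 0.0 (shut) to 1.0 (fully open); "gripper_force": force on a finger pad.
Only numpy, scipy, OpenCV 4.12 (cv2) and the standard library are available. Lean on these libraries where they do the work, as an engineer would, in place of code of your own. Each camera call takes 0.05 s, during which the arm holds its last target. There are 200 camera calls.

## Working session

There is one attempt and no reset: what is moved stays moved. The work goes in short steps, Python scripts to look and compute and a shell command to move; the robot and the scene stay as the last step left them, time stands still between calls to the robot, and variables do not carry over. Pictures are saved under pics/ and viewed, at most 14 in all, crops included, and the job is handed in when it is done.

```bash
mkdir -p pics
python3 - <<'E'
from plant import telemetry,get_image,camera_info,robot
import cv2
for n in ["scene","side","wrist"]:
    print(n,camera_info(n)); cv2.imwrite(f"pics/{n}0.png",get_image(n))
s=telemetry.observe();print(s['position'],s['tcp_rot'],robot.grip_depth,s['time'])
E
```

```text
scene {'fx': 545.0043307491045, 'fy': 545.0043307491045, 'cx': 282.21662297027353, 'cy': 204.53993666054657, 'position': array([1.55560943, 0.41249236, 0.93819794]), 'attitude': array([[-0.31445133,  0.62600415, -0.71360995],
       [ 0.94925745,  0.2029785 , -0.24022911],
       [-0.00553694, -0.75293993, -0.65806596]])}
side {'fx': 380.2127748755691, 'fy': 380.2127748755691, 'cx': 282.0888072392477, 'cy': 206.85641462124923, 'position': array([ 0.44126227, -0.63465987,  0.63098936]), 'attitude': array([[ 0.96509163, -0.16325545,  0.20480674],
       [-0.26171935, -0.57109492,  0.77804471],
       [-0.01005595, -0.80448633, -0.59388604]])}
wrist {'fx': 325.19226210127806, 'fy': 325.19226210127806, 'cx': 274.3382213780928, 'cy': 204.2998157315906, 'position': array([0.62466792, 0.08017296, 0.38314983]), 'attitude': array([[ 9.99998701e-01, -5.21575100e-04, -1.52513828e-03],
       [-9.41809369e-04, -9.56947004e-01, -2.90261168e-01],
       [-1.30808350e-03,  2.90262227e-01, -9.56946252e-01]])}
[6.24570989e-01 2.38925810e-05 2.22072963e-01] [[ 2.62753814e-05  9.99999260e-01 -1.21648775e-03]
 [ 1.00000000e+00 -2.62576132e-05  1.46221439e-05]
 [ 1.45901910e-05 -1.21648813e-03 -9.99999260e-01]] -0.0187 0.15
```

View pics/scene0.png

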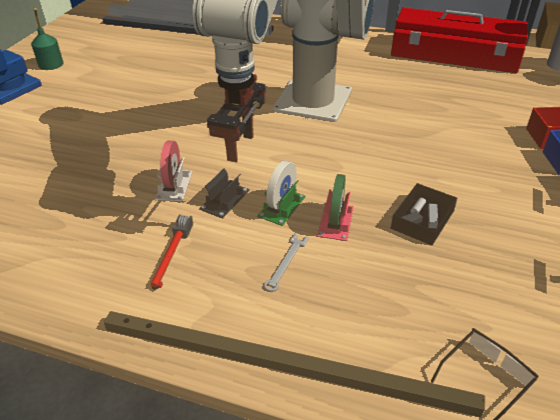

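View pics/side0.png

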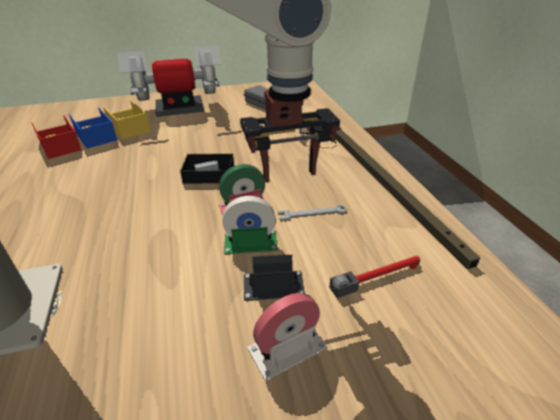

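View pics/wrist0.png

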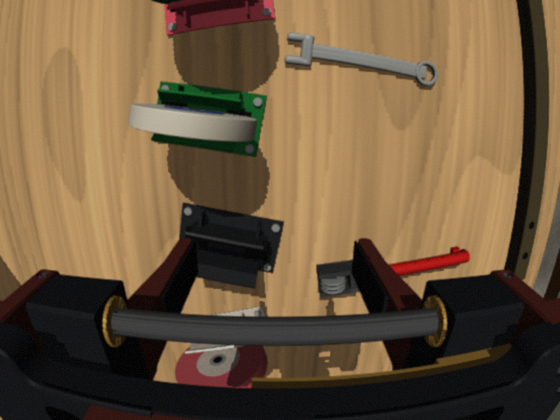

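The scene picture shows the pink wheel in the white cradle (170,170), dark grey empty (222,192), the white wheel in the green cradle (283,190) and the green wheel in the pink cradle (338,205). The side view agrees and the wrist view shows the cradles yawed. I need closer crops to get the base corners.

Run:
```python
import cv2,numpy as np
a=cv2.imread("pics/scene0.png")[130:250,145:365]
b=cv2.imread("pics/side0.png")[155:385,205:345]
a=cv2.resize(a,None,fx=3.6,fy=3.6,interpolation=cv2.INTER_CUBIC)
b=cv2.resize(b,None,fx=2.6,fy=2.6,interpolation=cv2.INTER_CUBIC)
def grid(im,x0,y0,s):
    for p in range(0,600,20):
        x=int((p-x0)*s);y=int((p-y0)*s)
        if 0<=x<im.shape[1]: im[:8,x]=(0,0,255);cv2.putText(im,str(p),(x,18),0,.35,(0,0,255))
        if 0<=y<im.shape[0]: im[y,:8]=(0,0,255);cv2.putText(im,str(p),(8,y+4),0,.35,(0,0,255))
grid(a,145,130,3.6);grid(b,205,155,2.6)
cv2.imwrite("pics/c1.png",a);cv2.imwrite("pics/c2.png",b)
```

```text
(no output)
```

View pics/c1.png

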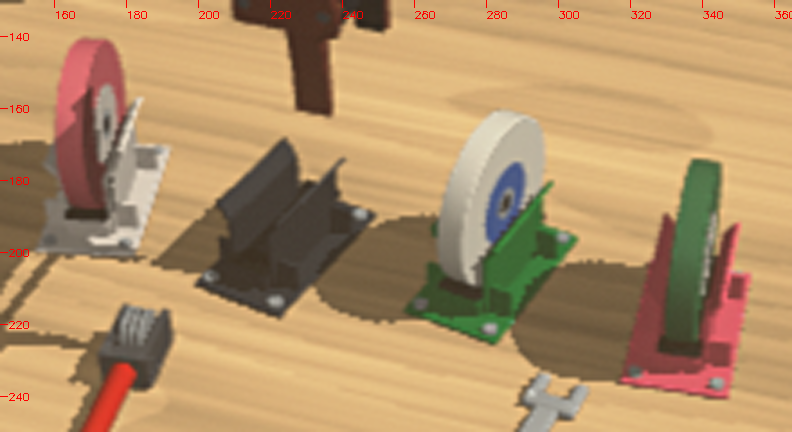

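View pics/c2.png

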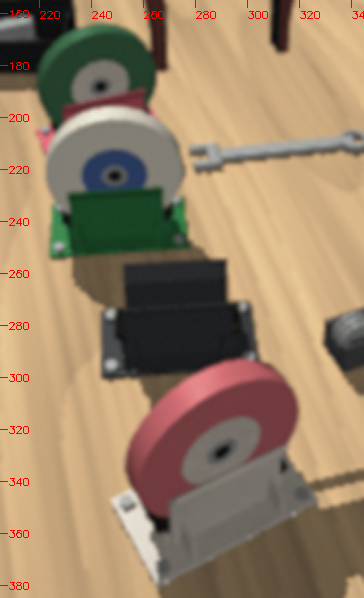

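```bash
cat > fit.py <<'E'
import numpy as np
from scipy.optimize import least_squares
from plant import camera_info
C={n:camera_info(n) for n in("scene","side")}
def proj(n,P):
    c=C[n];q=(np.asarray(P)-c['position'])@c['attitude']
    return np.stack([c['fx']*q[...,0]/q[...,2]+c['cx'],c['fy']*q[...,1]/q[...,2]+c['cy']],-1)
def pts(p,L):
    L=np.asarray(L,float);c,s=np.cos(p[2]),np.sin(p[2])
    return np.stack([p[0]+c*L[:,0]-s*L[:,1],p[1]+s*L[:,0]+c*L[:,1],L[:,2]],-1)
E
python3 - <<'E'
from fit import *
K={'F+':(.065,.037,.003),'F-':(.065,-.037,.003),'B+':(-.065,.037,.003),'B-':(-.065,-.037,.003)}
S=lambda *a:[(145+x/3.6,130+y/3.6) for x,y in a]
D=lambda *a:[(205+x/2.6,155+y/2.6) for x,y in a]
obs={'white':(S((45,250),(137,256),(170,147)),D((165,585),(317,497),(112,500)),['B-','F-','B+']),
'bare':(S((197,284),(281,315),(375,212)),D((103,377),(258,372),(103,308)),['B-','F-','B+']),
'green':(S((406,311),(495,341),(578,238)),D((51,256),(187,247)),['B-','F-']),
'pink':(S((620,382),(729,396),(750,274)),[],[])}
for n,(a,b,kb) in obs.items():
    def r(p):
        e=proj('scene',pts(p,[K[k] for k in('F-','F+','B+')]))-a
        return np.r_[e.ravel(),(proj('side',pts(p,[K[k] for k in kb]))-b).ravel()] if b else e.ravel()
    f=least_squares(r,[.6,0,0]);print(n,f.x.round(4),np.degrees(f.x[2]).round(1),'res',f.fun.round(1))
    print('  wheel top scene/side',proj('scene',pts(f.x,[(0,0,.1345)])).round(),proj('side',pts(f.x,[(0,0,.1345)])).round())
E
```

```text
white [ 0.5541 -0.2352  0.2829] 16.2 res [-1.9  0.5  0.4 -0.7 -0.7 -0.5 -1.2 -0.1  1.  -1.5 -0.5 -0. ]
  wheel top scene/side [[167. 145.]] [[288. 299.]]
bare [ 0.5654 -0.0819 -0.1959] -11.2 res [-1.3 -0.7 -0.9  0.1  0.2  0.2 -1.2 -0.2  1.  -2.1 -0.7  0.4]
  wheel top scene/side [[220. 158.]] [[272. 239.]]
green [ 0.5451  0.0715 -0.1721] -9.9 res [-0.7 -0.5  0.2  0.5  0.2 -0.6 -0.9 -0.2  1.  -0.6]
  wheel top scene/side [[282. 165.]] [[247. 198.]]
pink [0.5575 0.2189 0.1118] 6.4 res [ 0.  -0.  -0.1  0.4  0.  -0.4]
  wheel top scene/side [[339. 180.]] [[241. 165.]]
```

```bash
cat > go.py <<'E'
import sys,numpy as np
from scipy.spatial.transform import Rotation as Ro
from plant import telemetry
P=dict(white=(.5541,-.2352,.2829),bare=(.5654,-.0819,-.1959),green=(.5451,.0715,-.1721),pink=(.5575,.2189,.1118))
x,y,yaw=P[sys.argv[1]];z=float(sys.argv[2])
if len(sys.argv)>3: x+=float(sys.argv[3]);y+=float(sys.argv[4])
s=telemetry.observe();R=np.array(s['tcp_rot']);a=yaw # tool x along cradle x, tool y = -cradle y
T=np.array([[np.cos(a),np.sin(a),0],[np.sin(a),-np.cos(a),0],[0,0,-1]])
print('shift mm',((np.array([x,y,z])-s['position'])@R*1000).round(1),'turn',Ro.from_matrix(R.T@T).as_rotvec().round(3),'t',s['time'])
E
python3 go.py white .2
```

```text
shift mm [-235.2  -70.4   22.2] turn [-1.000e-03  1.000e-03  1.288e+00] t 0.15
```

```bash
python3 -m jog '{"grip":[100,100,100,100,100,100,100,100,100,100,100,100,100,100],"xyz":[[-20,-6,2],[-45,-14,4],[-70,-21,7],[-95,-29,9],[-120,-36,12],[-145,-44,14],[-170,-51,16],[-195,-58,18],[-215,-64,20],[-230,-69,22],[-235,-70,22],[-235,-70,22],[-235,-70,22],[-235,-70,22]],"turn":[[0,0,0.12],[0,0,0.24],[0,0,0.36],[0,0,0.48],[0,0,0.6],[0,0,0.72],[0,0,0.84],[0,0,0.96],[0,0,1.08],[0,0,1.2],[0,0,1.288],[0,0,1.288],[0,0,1.288],[0,0,1.288]]}'; python3 go.py white .092
python3 - <<'E'
from plant import *
import cv2
cv2.imwrite("pics/w1.png",get_image("wrist"))
E
```

```text
time: 1.55
position: [0.5551, -0.2345, 0.2006]
tcp_rot: [[0.96, 0.281, -0.0], [0.281, -0.96, 0.0], [-0.0, -0.0, -1.0]]
ft_force: [0.2, 0.1, -0.1]
grip_width: 1.001
gripper_force: 0.0
shift mm [ -1.1   0.4 108.6] turn [-0.     0.     0.002] t 1.55
```

View pics/w1.png

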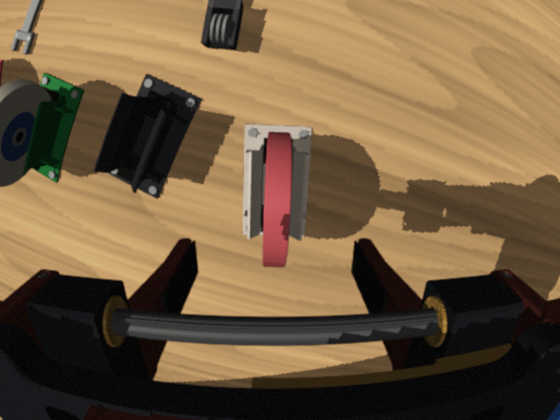

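The wheel runs from (275,135) to (275,265), midway between the fingertips (193 and 357) and parallel to the pads. I'll descend and grip.

```bash
python3 -m jog '{"grip":[100,100,100,100,100,100,100,100,50,0,0,0,0,0,0,0,0,0],"xyz":[[0,0,15],[0,0,35],[0,0,55],[0,0,75],[0,0,90],[0,0,102],[-1,0,108],[-1,0,108],[-1,0,108],[-1,0,108],[-1,0,108],[-1,0,108],[-1,0,108],[-1,0,108],[-1,0,108],[-1,0,108],[-1,0,108],[-1,0,108]],"turn":[[0,0,0],[0,0,0],[0,0,0],[0,0,0],[0,0,0],[0,0,0],[0,0,0],[0,0,0],[0,0,0],[0,0,0],[0,0,0],[0,0,0],[0,0,0],[0,0,0],[0,0,0],[0,0,0],[0,0,0],[0,0,0]]}'
```

```text
time: 3.4
position: [0.5539, -0.2355, 0.0928]
tcp_rot: [[0.96, 0.279, -0.0], [0.279, -0.96, -0.0], [-0.0, 0.0, -1.0]]
ft_force: [-1.4, -0.9, 1.1]
grip_width: 0.224
gripper_force: 29.9
```

```bash
python3 -m jog '{"grip":[0,0,0,0,0,0,0,0,0,0,0,0],"xyz":[[0,0,-3],[0,0,-8],[0,0,-15],[0,0,-24],[0,0,-35],[0,0,-47],[0,0,-59],[0,0,-71],[0,0,-82],[0,0,-88],[0,0,-90],[0,0,-90]],"turn":[[0,0,0],[0,0,0],[0,0,0],[0,0,0],[0,0,0],[0,0,0],[0,0,0],[0,0,0],[0,0,0],[0,0,0],[0,0,0],[0,0,0]]}'; python3 go.py bare .183
```

```text
time: 4.6
position: [0.554, -0.2352, 0.1828]
tcp_rot: [[0.96, 0.279, 0.0], [0.279, -0.96, -0.0], [0.0, 0.0, -1.0]]
ft_force: [0.2, -0.6, -5.6]
grip_width: 0.224
gripper_force: 30.0
shift mm [  53.7 -144.1   -0.2] turn [ 0.    -0.     0.479] t 4.6
```

```bash
python3 -m jog '{"grip":[0,0,0,0,0,0,0,0,0,0,0,0,0,0],"xyz":[[2,-5,0],[5,-14,0],[10,-27,0],[16,-43,0],[22,-60,0],[29,-77,0],[35,-94,0],[41,-110,0],[46,-124,0],[50,-135,0],[53,-142,0],[54,-144,0],[54,-144,0],[54,-144,0]],"turn":[[0,0,0.02],[0,0,0.05],[0,0,0.09],[0,0,0.14],[0,0,0.2],[0,0,0.26],[0,0,0.31],[0,0,0.37],[0,0,0.41],[0,0,0.45],[0,0,0.47],[0,0,0.479],[0,0,0.479],[0,0,0.479]]}'; python3 go.py bare .092
python3 - <<'E'
from plant import *
import cv2
cv2.imwrite("pics/w2.png",get_image("wrist"))
E
```

```text
time: 6.0
position: [0.5655, -0.0821, 0.1824]
tcp_rot: [[0.981, -0.195, -0.0], [-0.195, -0.981, -0.0], [-0.0, 0.0, -1.0]]
ft_force: [-0.2, 1.0, -4.3]
grip_width: 0.225
gripper_force: 30.0
shift mm [-0.1 -0.1 90.4] turn [ 0.  0. -0.] t 6.0
```

View pics/w2.png

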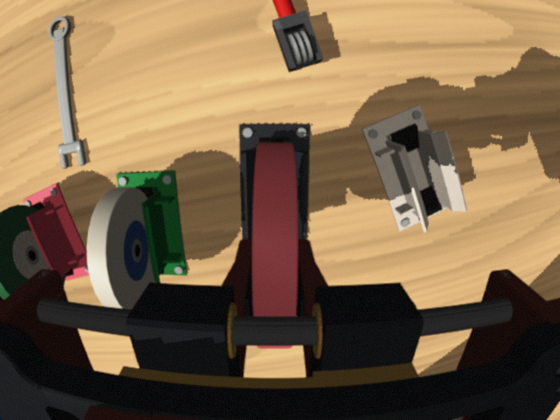

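The wheel and the dark cradle base (240–310) share the same centre column of about 275, so they are aligned. I'll lower it.

```bash
python3 -m jog '{"grip":[0,0,0,0,0,0,0,0,0,0,0,0,0,0,0],"xyz":[[0,0,4],[0,0,12],[0,0,22],[0,0,32],[0,0,42],[0,0,52],[0,0,61],[0,0,69],[0,0,76],[0,0,81],[0,0,85],[0,0,87],[0,0,88.5],[0,0,89.5],[0,0,89.5]],"turn":[[0,0,0],[0,0,0],[0,0,0],[0,0,0],[0,0,0],[0,0,0],[0,0,0],[0,0,0],[0,0,0],[0,0,0],[0,0,0],[0,0,0],[0,0,0],[0,0,0],[0,0,0]]}'
```

```text
time: 7.55
position: [0.5658, -0.0819, 0.0933]
tcp_rot: [[0.981, -0.195, 0.0], [-0.195, -0.981, -0.0], [0.0, -0.0, -1.0]]
ft_force: [-0.6, 0.0, -5.8]
grip_width: 0.23
gripper_force: 30.0
```

```bash
python3 -m jog '{"grip":[0,0,0,0],"xyz":[[0,0,0.5],[0,0,1],[0,0,1.5],[0,0,1.5]],"turn":[[0,0,0],[0,0,0],[0,0,0],[0,0,0]]}'
```

```text
time: 7.95
position: [0.5665, -0.0821, 0.0927]
tcp_rot: [[0.981, -0.195, 0.002], [-0.195, -0.981, -0.0], [0.002, -0.0, -1.0]]
ft_force: [-0.5, -0.4, 4.9]
grip_width: 0.23
gripper_force: 30.0
```

```bash
python3 -m jog '{"grip":[40,50,70,100,100,100,100,100,100,100,100,100,100,100,100],"xyz":[[0,0,1],[0,0,1],[0,0,1],[0,0,1],[0,0,1],[0,0,1],[0,0,1],[0,0,0],[0,0,-8],[0,0,-22],[0,0,-40],[0,0,-60],[0,0,-80],[0,0,-88],[0,0,-88]],"turn":[[0,0,0],[0,0,0],[0,0,0],[0,0,0],[0,0,0],[0,0,0],[0,0,0],[0,0,0],[0,0,0],[0,0,0],[0,0,0],[0,0,0],[0,0,0],[0,0,0],[0,0,0]]}';python3 go.py green .183
python3 - <<'E'
from plant import *
import cv2
cv2.imwrite("pics/w3.png",get_image("wrist"))
E
```

```text
time: 9.45
position: [0.5667, -0.0821, 0.1816]
tcp_rot: [[0.981, -0.195, 0.003], [-0.195, -0.981, -0.001], [0.003, -0.0, -1.0]]
ft_force: [0.2, 0.4, -0.5]
grip_width: 1.002
gripper_force: 0.0
shift mm [ -51.1 -146.4   -1.5] turn [-0.    -0.003 -0.024] t 9.45
```

View pics/w3.png

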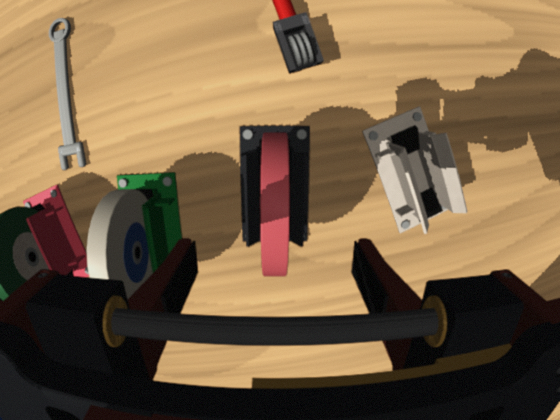

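The pink wheel stands in the dark cradle, centred at column 275. Next is the white wheel in the green cradle.

```bash
python3 -m jog '{"grip":[100,100,100,100,100,100,100,100,100,100],"xyz":[[-5,-15,0],[-14,-40,0],[-23,-65,0],[-32,-90,-1],[-40,-115,-1],[-46,-133,-1],[-50,-143,-1],[-51,-146,-1],[-51,-146,-1],[-51,-146,-1]],"turn":[[0,0,0],[0,0,-0.01],[0,0,-0.01],[0,0,-0.02],[0,-0.003,-0.024],[0,-0.003,-0.024],[0,-0.003,-0.024],[0,-0.003,-0.024],[0,-0.003,-0.024],[0,-0.003,-0.024]]}'; python3 go.py green .0925
python3 - <<'E'
from plant import *
import cv2
cv2.imwrite("pics/w4.png",get_image("wrist"))
E
```

```text
time: 10.5
position: [0.5441, 0.0708, 0.1805]
tcp_rot: [[0.985, -0.172, -0.003], [-0.172, -0.985, 0.0], [-0.003, 0.0, -1.0]]
ft_force: [0.3, -0.2, -0.3]
grip_width: 1.0
gripper_force: 0.0
shift mm [ 1.1 -0.9 88. ] turn [ 0.     0.003 -0.   ] t 10.5
```

View pics/w4.png

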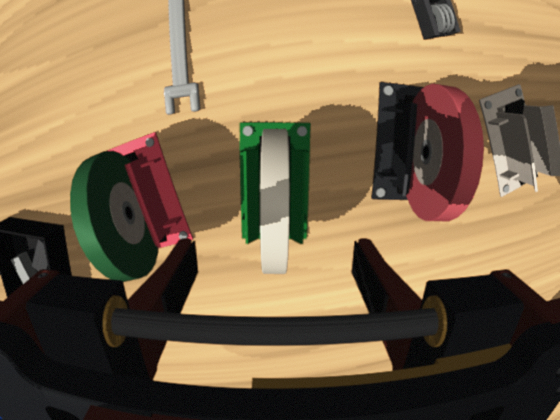

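The white wheel sits at column 275 between the fingers. Descend and grip.

```bash
python3 -m jog '{"grip":[100,100,100,100,100,100,100,50,0,0,0,0,0,0,0,0,0],"xyz":[[0,0,15],[1,0,35],[1,-1,55],[1,-1,70],[1,-1,82],[1,-1,88],[1,-1,88],[1,-1,88],[1,-1,88],[1,-1,88],[1,-1,88],[1,-1,88],[1,-1,88],[1,-1,88],[1,-1,88],[1,-1,88],[1,-1,88]],"turn":[[0,0.003,0],[0,0.003,0],[0,0.003,0],[0,0.003,0],[0,0.003,0],[0,0.003,0],[0,0.003,0],[0,0.003,0],[0,0.003,0],[0,0.003,0],[0,0.003,0],[0,0.003,0],[0,0.003,0],[0,0.003,0],[0,0.003,0],[0,0.003,0],[0,0.003,0]]}'
```

```text
time: 12.25
position: [0.545, 0.0721, 0.0927]
tcp_rot: [[0.985, -0.171, -0.0], [-0.171, -0.985, 0.0], [-0.0, -0.0, -1.0]]
ft_force: [-0.1, -0.6, -0.4]
grip_width: 0.225
gripper_force: 30.0
```

```bash
python3 -m jog '{"grip":[0,0,0,0,0,0,0,0,0,0,0,0,0,0,0],"xyz":[[0,0,-3],[0,0,-8],[0,0,-16],[0,0,-27],[0,0,-40],[0,0,-54],[0,0,-69],[0,0,-84],[0,0,-99],[0,0,-114],[0,0,-128],[0,0,-139],[0,0,-147],[0,0,-150],[0,0,-150]],"turn":[[0,0,0],[0,0,0],[0,0,0],[0,0,0],[0,0,0],[0,0,0],[0,0,0],[0,0,0],[0,0,0],[0,0,0],[0,0,0],[0,0,0],[0,0,0],[0,0,0],[0,0,0]]}'; python3 go.py white .243
```

```text
time: 13.75
position: [0.5451, 0.0721, 0.2429]
tcp_rot: [[0.985, -0.171, 0.0], [-0.171, -0.985, 0.0], [0.0, -0.0, -1.0]]
ft_force: [0.2, -0.8, -3.6]
grip_width: 0.223
gripper_force: 30.0
shift mm [ 6.160e+01  3.012e+02 -1.000e-01] turn [-0.    -0.    -0.455] t 13.75
```

```bash
python3 -m jog '{"grip":[0,0,0,0,0,0,0,0,0,0,0,0,0,0,0,0,0,0,0,0],"xyz":[[1,5,0],[3,15,0],[6,30,0],[10,49,0],[14,70,0],[19,92,0],[23,114,0],[28,137,0],[33,160,0],[37,183,0],[42,206,0],[47,228,0],[51,248,0],[54,266,0],[57,281,0],[60,292,0],[61,298,0],[61.5,301,0],[61.5,301,0],[61.5,301,0]],"turn":[[0,0,0],[0,0,-0.02],[0,0,-0.04],[0,0,-0.07],[0,0,-0.1],[0,0,-0.14],[0,0,-0.17],[0,0,-0.2],[0,0,-0.24],[0,0,-0.28],[0,0,-0.31],[0,0,-0.34],[0,0,-0.37],[0,0,-0.4],[0,0,-0.43],[0,0,-0.44],[0,0,-0.45],[0,0,-0.455],[0,0,-0.455],[0,0,-0.455]]}'; python3 go.py white .092
```

```text
time: 15.75
position: [0.554, -0.2345, 0.2426]
tcp_rot: [[0.96, 0.279, -0.0], [0.279, -0.96, 0.0], [-0.0, -0.0, -1.0]]
ft_force: [0.0, 0.2, -4.8]
grip_width: 0.231
gripper_force: 30.0
shift mm [-1.000e-01  8.000e-01  1.506e+02] turn [-0.  0.  0.] t 15.75
```

```bash
python3 -m jog '{"grip":[0,0,0,0,0,0,0,0,0,0,0,0,0,0,0,0,0,0,0,0],"xyz":[[0,1,5],[0,1,15],[0,1,28],[0,1,42],[0,1,56],[0,1,70],[0,1,84],[0,1,97],[0,1,109],[0,1,119],[0,1,128],[0,1,135],[0,1,140],[0,1,144],[0,1,146.5],[0,1,148],[0,1,149],[0,1,149.5],[0,1,150],[0,1,150]],"turn":[[0,0,0],[0,0,0],[0,0,0],[0,0,0],[0,0,0],[0,0,0],[0,0,0],[0,0,0],[0,0,0],[0,0,0],[0,0,0],[0,0,0],[0,0,0],[0,0,0],[0,0,0],[0,0,0],[0,0,0],[0,0,0],[0,0,0],[0,0,0]]}'
```

```text
time: 17.75
position: [0.5545, -0.2361, 0.0939]
tcp_rot: [[0.96, 0.279, 0.001], [0.279, -0.96, -0.0], [0.001, 0.0, -1.0]]
ft_force: [-4.1, 1.2, 5.7]
grip_width: 0.226
gripper_force: 30.0
```

```bash
python3 -m jog '{"grip":[40,50,70,100,100,100,100,100,100,100,100,100,100,100,100,100],"xyz":[[0,0,0],[0,0,0],[0,0,0],[0,0,0],[0,0,0],[0,0,0],[0,0,0],[0,0,0],[0,0,-8],[0,0,-22],[0,0,-40],[0,0,-60],[0,0,-80],[0,0,-100],[0,0,-105],[0,0,-105]],"turn":[[0,0,0],[0,0,0],[0,0,0],[0,0,0],[0,0,0],[0,0,0],[0,0,0],[0,0,0],[0,0,0],[0,0,0],[0,0,0],[0,0,0],[0,0,0],[0,0,0],[0,0,0],[0,0,0]]}';python3 go.py pink .2
python3 - <<'E'
from plant import *
import cv2
cv2.imwrite("pics/w5.png",get_image("wrist"))
E
```

```text
time: 19.35
position: [0.5549, -0.2362, 0.1992]
tcp_rot: [[0.96, 0.279, 0.003], [0.279, -0.96, -0.001], [0.002, 0.002, -1.0]]
ft_force: [-0.1, -0.2, -0.2]
grip_width: 0.996
gripper_force: 0.0
shift mm [ 129.5 -436.3   -1.3] turn [ 0.002 -0.002  0.171] t 19.35
```

View pics/w5.png

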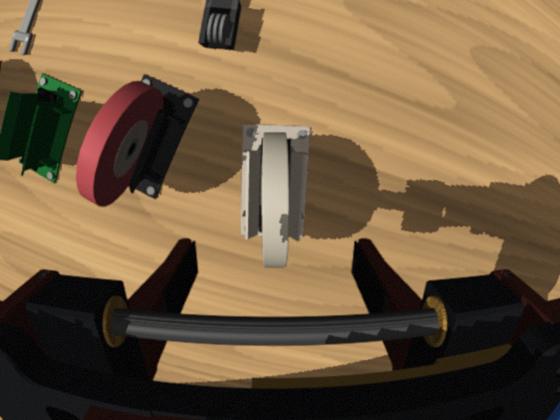

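The white wheel is seated in the white cradle, at column 275 and matching where the pink wheel stood before. Next is the green wheel in the pink cradle.

```bash
python3 -m jog '{"grip":[100,100,100,100,100,100,100,100,100,100,100,100,100,100,100,100],"xyz":[[6,-20,0],[15,-50,0],[27,-90,0],[39,-130,0],[51,-170,0],[63,-210,0],[75,-250,0],[87,-290,0],[99,-330,0],[110,-370,0],[119,-400,0],[126,-425,0],[129.5,-436,-1],[129.5,-436,-1],[129.5,-436,-1],[129.5,-436,-1]],"turn":[[0,0,0.01],[0,0,0.02],[0,0,0.03],[0,0,0.05],[0,0,0.07],[0,0,0.08],[0,0,0.1],[0,0,0.12],[0,0,0.13],[0,0,0.15],[0,0,0.16],[0,0,0.17],[0,0,0.171],[0,0,0.171],[0,0,0.171],[0,0,0.171]]}'; python3 go.py pink .0925
python3 - <<'E'
from plant import *
import cv2
cv2.imwrite("pics/w6.png",get_image("wrist"))
E
```

```text
time: 21.0
position: [0.5569, 0.2175, 0.1984]
tcp_rot: [[0.994, 0.11, -0.001], [0.11, -0.994, -0.0], [-0.001, 0.0, -1.0]]
ft_force: [0.5, 0.1, -0.6]
grip_width: 0.999
gripper_force: 0.0
shift mm [  0.8  -1.4 105.9] turn [ 0.     0.001 -0.001] t 21.0
```

View pics/w6.png

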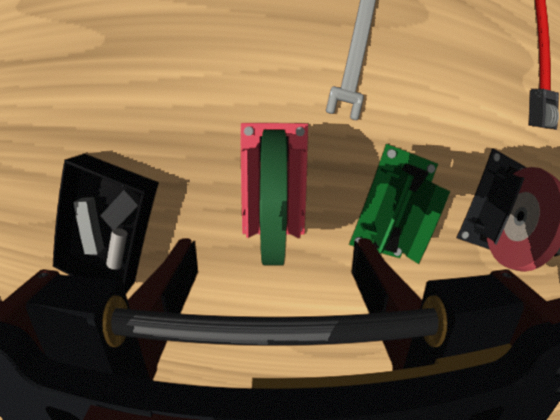

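The green wheel is at column 274 between the fingers. Grip it.

```bash
python3 -m jog '{"grip":[100,100,100,100,100,100,100,100,50,0,0,0,0,0,0,0,0,0],"xyz":[[0,0,15],[1,0,35],[1,-1,55],[1,-1,75],[1,-1,90],[1,-1,102],[1,-1,106],[1,-1,106],[1,-1,106],[1,-1,106],[1,-1,106],[1,-1,106],[1,-1,106],[1,-1,106],[1,-1,106],[1,-1,106],[1,-1,106],[1,-1,106]],"turn":[[0,0,0],[0,0,0],[0,0,0],[0,0,0],[0,0,0],[0,0,0],[0,0,0],[0,0,0],[0,0,0],[0,0,0],[0,0,0],[0,0,0],[0,0,0],[0,0,0],[0,0,0],[0,0,0],[0,0,0],[0,0,0]]}'
python3 -m jog '{"grip":[0,0,0,0,0,0,0,0,0,0,0,0],"xyz":[[0,0,-3],[0,0,-8],[0,0,-15],[0,0,-24],[0,0,-35],[0,0,-47],[0,0,-59],[0,0,-71],[0,0,-82],[0,0,-88],[0,0,-90],[0,0,-90]],"turn":[[0,0,0],[0,0,0],[0,0,0],[0,0,0],[0,0,0],[0,0,0],[0,0,0],[0,0,0],[0,0,0],[0,0,0],[0,0,0],[0,0,0]]}'; python3 go.py green .183
```

```text
time: 22.85
position: [0.5579, 0.22, 0.0926]
tcp_rot: [[0.994, 0.111, -0.0], [0.111, -0.994, 0.0], [-0.0, -0.0, -1.0]]
ft_force: [-0.7, 0.8, -0.2]
grip_width: 0.228
gripper_force: 30.0
time: 24.05
position: [0.5578, 0.2199, 0.1828]
tcp_rot: [[0.994, 0.112, 0.0], [0.112, -0.994, 0.0], [0.0, -0.0, -1.0]]
ft_force: [-0.3, 1.0, -7.2]
grip_width: 0.224
gripper_force: 30.0
shift mm [-29.2 146.1  -0.2] turn [-0.    -0.     0.284] t 24.05
```

```bash
python3 -m jog '{"grip":[0,0,0,0,0,0,0,0,0,0,0,0,0,0],"xyz":[[-1,5,0],[-3,14,0],[-5,27,0],[-9,43,0],[-12,60,0],[-15,77,0],[-19,94,0],[-22,110,0],[-25,124,0],[-27,136,0],[-28.5,143,0],[-29,146,0],[-29,146,0],[-29,146,0]],"turn":[[0,0,0.01],[0,0,0.03],[0,0,0.05],[0,0,0.08],[0,0,0.12],[0,0,0.15],[0,0,0.18],[0,0,0.21],[0,0,0.24],[0,0,0.26],[0,0,0.28],[0,0,0.284],[0,0,0.284],[0,0,0.284]]}'; python3 go.py green .092
```

```text
time: 25.45
position: [0.5455, 0.072, 0.1827]
tcp_rot: [[0.985, -0.171, 0.0], [-0.171, -0.985, 0.0], [0.0, -0.0, -1.0]]
ft_force: [-0.7, 0.3, -6.1]
grip_width: 0.223
gripper_force: 30.0
shift mm [-0.3  0.6 90.7] turn [-0. -0.  0.] t 25.45
```

```bash
python3 -m jog '{"grip":[0,0,0,0,0,0,0,0,0,0,0,0,0,0,0,0],"xyz":[[0,0,4],[0,0,12],[0,0,22],[0,0,32],[0,0,42],[0,0,52],[0,0,61],[0,0,69],[0,0,76],[0,0,81],[0,0,85],[0,0,87],[0,0,88.5],[0,0,89.5],[0,0,90],[0,0,90]],"turn":[[0,0,0],[0,0,0],[0,0,0],[0,0,0],[0,0,0],[0,0,0],[0,0,0],[0,0,0],[0,0,0],[0,0,0],[0,0,0],[0,0,0],[0,0,0],[0,0,0],[0,0,0],[0,0,0]]}'
```

```text
time: 27.05
position: [0.5458, 0.0717, 0.093]
tcp_rot: [[0.985, -0.171, 0.001], [-0.171, -0.985, 0.0], [0.001, -0.0, -1.0]]
ft_force: [-0.3, 0.7, -3.6]
grip_width: 0.224
gripper_force: 30.0
```

Contact is just starting. I'll lower by 0.7 mm more and release.

```bash
python3 -m jog '{"grip":[0,0,40,50,70,100,100,100,100,100,100,100,100,100,100,100,100],"xyz":[[0,0,0.7],[0,0,0.7],[0,0,0.7],[0,0,0.7],[0,0,0.7],[0,0,0.7],[0,0,0.7],[0,0,0.7],[0,0,0.7],[0,0,-8],[0,0,-22],[0,0,-40],[0,0,-60],[0,0,-80],[0,0,-100],[0,0,-105],[0,0,-105]],"turn":[[0,0,0],[0,0,0],[0,0,0],[0,0,0],[0,0,0],[0,0,0],[0,0,0],[0,0,0],[0,0,0],[0,0,0],[0,0,0],[0,0,0],[0,0,0],[0,0,0],[0,0,0],[0,0,0],[0,0,0]]}';python3 go.py bare .198
```

```text
time: 28.75
position: [0.546, 0.0717, 0.1991]
tcp_rot: [[0.985, -0.171, 0.003], [-0.171, -0.985, 0.0], [0.003, -0.001, -1.0]]
ft_force: [-0.4, 0.5, -0.8]
grip_width: 0.997
gripper_force: 0.0
shift mm [ 45.4 148.    1.1] turn [-0.001 -0.003  0.024] t 28.75
```

```bash
python3 -m jog '{"grip":[100,100,100,100,100,100,100,100,100,100],"xyz":[[5,15,0],[12,40,0],[20,65,0],[28,90,1],[36,115,1],[41,135,1],[44.5,145,1],[45.5,148,1],[45.5,148,1],[45.5,148,1]],"turn":[[0,0,0],[0,0,0.01],[0,0,0.01],[0,0,0.02],[0,0,0.024],[0,0,0.024],[0,0,0.024],[0,0,0.024],[0,0,0.024],[0,0,0.024]]}'; python3 go.py bare .0925
python3 - <<'E'
from plant import *
import cv2
cv2.imwrite("pics/w7.png",get_image("wrist"))
E
```

```text
time: 29.75
position: [0.5646, -0.0814, 0.1964]
tcp_rot: [[0.981, -0.194, -0.001], [-0.194, -0.981, 0.0], [-0.001, -0.0, -1.0]]
ft_force: [-0.9, 1.1, -0.1]
grip_width: 1.003
gripper_force: 0.0
shift mm [  1.    0.4 103.9] turn [-0.     0.001  0.   ] t 29.75
```

View pics/w7.png

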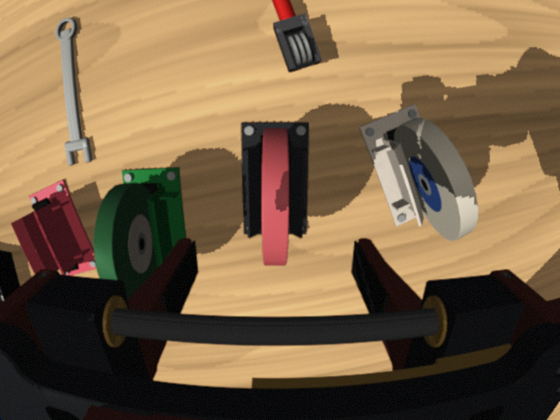

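The green wheel stands in the green cradle (140,245), and the pink wheel is centred at column 275. I'll grip the pink wheel and lift it high enough to clear the green one.

```bash
python3 -m jog '{"grip":[100,100,100,100,100,100,100,100,50,0,0,0,0,0,0,0,0,0],"xyz":[[0,0,15],[1,0,35],[1,0,55],[1,0,75],[1,0,90],[1,0,100],[1,0,104],[1,0,104],[1,0,104],[1,0,104],[1,0,104],[1,0,104],[1,0,104],[1,0,104],[1,0,104],[1,0,104],[1,0,104],[1,0,104]],"turn":[[0,0,0],[0,0,0],[0,0,0],[0,0,0],[0,0,0],[0,0,0],[0,0,0],[0,0,0],[0,0,0],[0,0,0],[0,0,0],[0,0,0],[0,0,0],[0,0,0],[0,0,0],[0,0,0],[0,0,0],[0,0,0]]}'
python3 -m jog '{"grip":[0,0,0,0,0,0,0,0,0,0,0,0,0,0,0],"xyz":[[0,0,-3],[0,0,-8],[0,0,-16],[0,0,-27],[0,0,-40],[0,0,-54],[0,0,-69],[0,0,-84],[0,0,-99],[0,0,-114],[0,0,-128],[0,0,-139],[0,0,-147],[0,0,-150],[0,0,-150]],"turn":[[0,0,0],[0,0,0],[0,0,0],[0,0,0],[0,0,0],[0,0,0],[0,0,0],[0,0,0],[0,0,0],[0,0,0],[0,0,0],[0,0,0],[0,0,0],[0,0,0],[0,0,0]]}'; python3 go.py pink .243
```

```text
time: 31.6
position: [0.5658, -0.0822, 0.0926]
tcp_rot: [[0.981, -0.195, -0.0], [-0.195, -0.981, 0.0], [-0.0, 0.0, -1.0]]
ft_force: [-1.2, -0.4, -0.3]
grip_width: 0.224
gripper_force: 30.0
time: 33.1
position: [0.5659, -0.0821, 0.2429]
tcp_rot: [[0.981, -0.195, 0.0], [-0.195, -0.981, 0.0], [0.0, -0.0, -1.0]]
ft_force: [0.3, -0.2, -4.3]
grip_width: 0.224
gripper_force: 30.0
shift mm [-6.690e+01 -2.936e+02 -1.000e-01] turn [-0.    -0.    -0.308] t 33.1
```

```bash
python3 -m jog '{"grip":[0,0,0,0,0,0,0,0,0,0,0,0,0,0,0,0,0,0,0,0],"xyz":[[-1,-5,0],[-3,-15,0],[-7,-30,0],[-11,-48,0],[-16,-69,0],[-21,-90,0],[-26,-112,0],[-31,-134,0],[-36,-156,0],[-41,-178,0],[-46,-200,0],[-51,-222,0],[-55,-242,0],[-59,-260,0],[-63,-275,0],[-65,-286,0],[-66.5,-292,0],[-67,-294,0],[-67,-294,0],[-67,-294,0]],"turn":[[0,0,0],[0,0,-0.01],[0,0,-0.03],[0,0,-0.05],[0,0,-0.07],[0,0,-0.09],[0,0,-0.12],[0,0,-0.14],[0,0,-0.16],[0,0,-0.19],[0,0,-0.21],[0,0,-0.23],[0,0,-0.25],[0,0,-0.27],[0,0,-0.29],[0,0,-0.3],[0,0,-0.305],[0,0,-0.308],[0,0,-0.308],[0,0,-0.308]]}'; python3 go.py pink .092
```

```text
time: 35.1
position: [0.5574, 0.2187, 0.2427]
tcp_rot: [[0.994, 0.111, -0.0], [0.111, -0.994, -0.0], [-0.0, 0.0, -1.0]]
ft_force: [0.0, -0.3, -5.0]
grip_width: 0.221
gripper_force: 30.0
shift mm [ 1.000e-01 -2.000e-01  1.507e+02] turn [ 0.     0.    -0.001] t 35.1
```

```bash
python3 -m jog '{"grip":[0,0,0,0,0,0,0,0,0,0,0,0,0,0,0,0,0,0,0,0],"xyz":[[0,0,5],[0,0,15],[0,0,28],[0,0,42],[0,0,56],[0,0,70],[0,0,84],[0,0,97],[0,0,109],[0,0,119],[0,0,128],[0,0,135],[0,0,140],[0,0,144],[0,0,146.5],[0,0,148],[0,0,149],[0,0,149.5],[0,0,150],[0,0,150]],"turn":[[0,0,0],[0,0,0],[0,0,0],[0,0,0],[0,0,0],[0,0,0],[0,0,0],[0,0,0],[0,0,0],[0,0,0],[0,0,0],[0,0,0],[0,0,0],[0,0,0],[0,0,0],[0,0,0],[0,0,0],[0,0,0],[0,0,0],[0,0,0]]}'
```

```text
time: 37.1
position: [0.5576, 0.2193, 0.0929]
tcp_rot: [[0.994, 0.112, 0.0], [0.112, -0.994, 0.0], [0.0, -0.0, -1.0]]
ft_force: [-0.2, 0.4, -4.2]
grip_width: 0.224
gripper_force: 30.0
```

```bash
python3 -m jog '{"grip":[0,0,40,50,70,100,100,100,100,100,100,100,100,100,100,100,100],"xyz":[[0,0,0.7],[0,0,0.7],[0,0,0.7],[0,0,0.7],[0,0,0.7],[0,0,0.7],[0,0,0.7],[0,0,0.7],[0,0,0.7],[0,0,-8],[0,0,-22],[0,0,-40],[0,0,-60],[0,0,-80],[0,0,-100],[0,0,-140],[0,0,-140]],"turn":[[0,0,0],[0,0,0],[0,0,0],[0,0,0],[0,0,0],[0,0,0],[0,0,0],[0,0,0],[0,0,0],[0,0,0],[0,0,0],[0,0,0],[0,0,0],[0,0,0],[0,0,0],[0,0,0],[0,0,0]]}'
python3 - <<'E'
from plant import *
import cv2,numpy as np
a=get_image("scene")[120:260,140:370];b=get_image("side")[150:390,200:350]
a=cv2.resize(a,None,fx=2.3,fy=2.3);b=cv2.resize(b,None,fx=1.7,fy=1.7)
o=np.zeros((max(a.shape[0],b.shape[0]),a.shape[1]+b.shape[1],3),np.uint8)
o[:a.shape[0],:a.shape[1]]=a;o[:b.shape[0],a.shape[1]:]=b
cv2.imwrite("pics/end.png",o)
E
```

```text
time: 38.8
position: [0.5605, 0.2204, 0.2394]
tcp_rot: [[0.994, 0.112, 0.01], [0.112, -0.994, 0.004], [0.01, -0.003, -1.0]]
ft_force: [0.2, -0.1, 0.6]
grip_width: 0.999
gripper_force: 0.0
```

View pics/end.png

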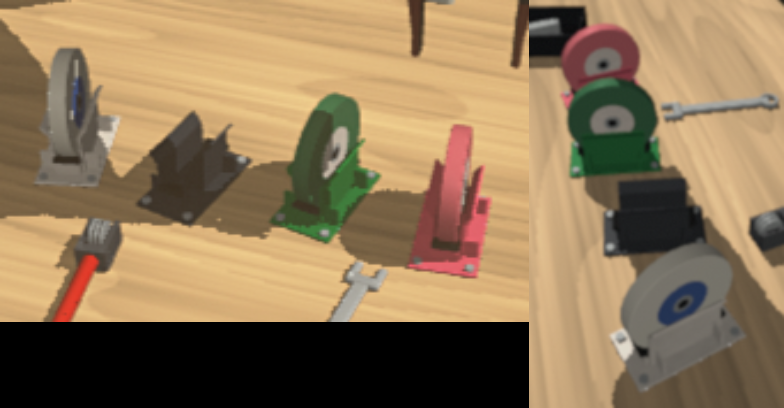

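Both views show each wheel fully down in its own cradle: white at (68,115), green at (328,150) and pink at (455,190). The dark grey cradle at (190,170) is empty and the gripper is clear.

```bash
python3 -c "
from plant import job_done
print(job_done())"
```

```text
the job is handed in; nothing more can be done
None
```

I moved all three wheels and handed the job in at about 39 s: the final pictures show each wheel standing upright and fully down in the cradle of its own colour, with the dark grey cradle empty; the hand-in gave no verdict back.

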